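# Clamp a warped single in the record press

### The arm

A 7-joint arm with a two-finger parallel gripper is mounted at the origin on the work surface. World frame = base frame: x ahead of the robot, y to its left, z up, the work surface at z = 0. Lengths are in m, angles in rad, forces in N, time in s.
With the tool pointing down it reaches from about 0.35 to 0.775 m from the base axis. Payload 3.1 kg.
Tool frame: the origin (TCP) lies at the very end of the fingers, on their centre line; the grasp point (between the pads) lies 19 mm behind it; z points along the fingers, y is the direction in which the jaws open and shut (so a half turn about z gives the same grasp; the last joint's range is limited). The gripper opens to 85 mm and grips with 20 to 120 N. Pads are 22 mm wide; open, the fingers measure 114 mm over their backs; the gripper's body (76 mm by 85 mm) begins 54 mm behind the grasp point. The pads swing forward as they close: fully open they stand 13 mm farther back than shut.
Start: joints at [-1.306, 0.311, 0.014, 1.512, -0.004, 1.319, -0.027], TCP at [0.166, 0.524, 0.206] pointing down, gripper open.
Joint ranges: [-2.7, 2.7], [-0.3, 1.91], [-1.27, 1.3], [0.12, 2.57], [-1.44, 4.58], [0.2, 2.03], [-3.05, 3.05]. Speed limits (rad/s): [2.79, 2.79, 3.14, 3.14, 3.14, 3.14, 3.14].

### API

Orientations are given as a rotation vector (axis times angle).
In Python, from station import env gives the robot as it stands. Calls block until the motion is done:
- env.reach(position, orientation): joint-space move of the TCP to a pose.
- env.move_straight(position, feed=0.15, rotation=None): straight line of the TCP; rotation=None keeps the orientation; feed is the mean speed in m/s.
- env.move_j(angles): joint-space move.
- env.grip(opening): finger opening in m; the grip force is fixed at half the most; returns when the fingers have stopped.
- env.wait(seconds).
- env.ik(position, orientation): joint angles nearest the present ones, or None.
- env.get_obs(): the state.
- env.get_image(name): name is "side" or "top"; returns a dict with "img" (420x560x3 uint8, red, green, blue), "fx", "fy", "cx", "cy" (pixels), "eye" and "rotation" of the camera in the world. Camera axes: x right, y down, z forward; pixel columns grow to the right and rows downward; lengths in m; the calibration is good to about 2 mm. A picture is of the moment at which its call begins. There is no depth.
A pose or a line that the arm cannot do raises env.IKError and nothing moves.
- env.close_job(): hands the job in, once; it reports no verdict.
Trained networks look in a picture, given as the dict that the camera call returned (one of the last four; its "shot" number tells which), for a name from the list of things; names that differ only in an ending like _2 or _b are one class to them, and where a whole thing is asked for, a point or a joint stands for the part that bears it (a point fixed in the world has none). Each returns a list of dicts, best first, with "confidence" (0 to 1); they miss things now and then, are a little off and sometimes report something else, mostly with a low value. They report only what shows in the picture. A call takes as long as a camera call.
- env.cut_out(picture, query): "region" (420x560 bool, what is visible of it) and "position" ([column, row] in pixels, amid what is visible of it).
The state is a dict: "clock": time; "joint_positions": joint angles; "qd": joint speeds; "effort": joint torques, N m; "eef_pos": TCP position; "orientation": TCP orientation; "wrist_force": force on the tool from outside, world axes, zero at the start; "ft_torque": the same for the moment, N m; "opening": finger opening in m.
Only numpy, scipy, OpenCV 4.12 (cv2) and the standard library are available. Lean on these libraries where they do the work, as an engineer would, in place of code of your own. Each camera call takes 0.05 s, during which the arm holds its last target.

### The job

The press on the counter is set too loose for the warped single that lies in it. Screw the red adjuster nut down until the cam lever first meets firm resistance about midway through its swing; then close the lever fully and let go. Never force the press so hard that the record cracks, and leave the brush, the brass puck and the jar where they are.

Things in the scene. Friction and masses are not known exactly. Their poses are not given: they have to be found in the camera images.
- press: the press: dark wood base 200 x 310 x 18 mm, fixed on the counter; origin at the centre of its underside, z up, x away from the robot at yaw 0, y to the left. Adjuster nut at y = +125 mm, cam lever at y = -125 mm. Between them a green upper beam 34 mm wide (x), 286 mm long (y), its top 116 mm up, that the nut screws down; the lever on it drives a steel lower beam and a sprung foot onto the plate
- record: black 7-inch single, 175 mm across and 3 mm thick, lying fixed in the middle of the press; origin at the centre of its underside
- plate: clear round pressing plate, 160 mm across and 14 mm thick, always resting on the record, moves only up and down; origin at the centre of its underside. It presses the record with 4 N while the lever is open, with 38 to 84 N when rightly clamped; the record cracks at 98 N
- nut (a joint): turn of the red adjuster nut in rad, -0.5 to 3.6; grows clockwise seen from above, which screws the upper beam with the lever down by 4.2 mm per rad and makes the lever bite earlier. Takes 0.5 N m to turn, more under load, and stays where left. The right angle differs each time with hidden packing above the foot (0.5 to 2.9 rad clockwise from the start) and can only be felt at the lever
- nut_grip (a point): centre, on the vertical axis and half-way up, of the red nut: a knob 46 mm across, 28 mm tall, at constant height, 16 mm clear of the green beam but for a 23 mm neck; a 14 mm stud rises from it to 175 mm above the counter. If the lever bites at 1.05 rad, loosening by 0.5 rad moves the bite to 1.29, by 0.9 to 1.59, by 1.0 or more: no bite; tightening by 0.5: to 0.86, by 1.0: to 0.69
- lever (a joint): cam lever angle in rad: 0 open, leaning 30 degrees past upright towards press +x; 0.52 upright; 1.05 midway; 2.1 closed, level, pointing to press -x. Light friction (about 1 N at the handle, more if the bar is pinched hard), stays where left, until it bites: from there resistance rises steeply. Past 1.85 the load holds it shut; its stop is at 2.1. It may be opened again at any time
- lever_pivot (a point): axis of the cam lever, along press y; at press x = 0, y = -125 mm, 160 mm above the counter when the nut reads 0. Rightly set, the resistance begins between 0.9 and 1.2 rad; it grows by about 2 to 3 N at the handle per 0.1 rad after the bite, peaks at about 5 to 8 N near 1.4 rad and fades out at 1.85. With a bite before 0.83 rad, closing the lever cracks the record
- brush: record brush lying on the counter, wooden back 35 x 110 x 34 mm high; origin at the centre of its underside; leave it alone
- puck: brass record puck, 72 mm across, 45 mm high; origin at the centre of its underside; leave it alone
- cleaner: amber jar, 56 mm across, 120 mm high; origin at the centre of its underside; leave it alone
- lever_handle (a point): centre of the lever's black T-handle, a round bar 16 mm thick and 68 mm long, always lying along press y; it swings in the press's x-z plane on a radius of 75 mm about lever_pivot, on a rod 10 mm thick that meets it at its middle, so either half of the bar (20 mm or more to the side) can be pinched from above or pushed

How it is judged:
By the outcome, as a careful person would: the job done as asked, in the order asked, and still so for the second after the job is handed in, with the robot touching nothing.
It also fails if it takes over 72 s, if anything falls off the work surface, if the arm or the gripper's body presses on something with over 40 N, if the wrist force passes 120 N, or if a joint passes its speed limit or range.

## Working session

There is one attempt and no reset: what is moved stays moved. The work goes in short steps, each a Python script; the robot and the scene stay as the last script left them, time stands still between calls to the robot, and variables do not carry over. Pictures are saved under pics/ and viewed, and the job is handed in when it is done.

```bash
mkdir -p pics; ls
python3 - <<'E'
from station import env
import cv2,numpy as np
o=env.get_obs(); print(o)
for n in ("top","side"):
    p=env.get_image(n); cv2.imwrite(f"pics/{n}0.png",p["img"][:,:,::-1])
    print(n,p["fx"],p["fy"],p["cx"],p["cy"],p["eye"],p["rotation"])
    for q in ("nut_grip","lever_handle","lever_pivot","press","plate","record","brush","puck","cleaner"):
        try:
            r=env.cut_out(p,q)
            print(q,[(round(d["confidence"],2),np.round(d["position"]),int(d["region"].sum())) for d in r[:2]])
        except Exception as e: print(q,e)
E
```

```text
pics
{'clock': 0.0, 'joint_positions': array([-1.30570592,  0.3117349 ,  0.01400429,  1.51307463, -0.00437473,
        1.31916714, -0.02721898]), 'qd': array([ 2.23094904e-04, -2.10004046e-03,  1.21363762e-03, -3.13333179e-04,
       -2.05215448e-03,  1.52838410e-03,  5.82557162e-05]), 'effort': array([-1.69001173e-04, -3.79905796e+01,  1.46261794e-01, -2.30592942e+01,
        1.22987194e-02,  1.37337239e-02, -2.87623067e-06]), 'eef_pos': array([0.16586946, 0.52356831, 0.204909  ]), 'orientation': array([-0.4799    , -3.10448152,  0.00367844]), 'wrist_force': array([-0.31886865, -0.45434447,  0.02844907]), 'ft_torque': array([ 0.05226704,  0.01303131, -0.04243604]), 'opening': 0.08560688644931234}
top 526.7657573000398 526.7657573000398 286.8854548348385 210.90834167907738 [ 0.32507442 -0.0293095   1.63803244] [-2.15665085  2.11328103 -0.13480862]
nut_grip [(0.73, array([253., 203.]), 210)]
lever_handle [(0.82, array([339., 178.]), 234), (0.15, array([307., 195.]), 1288)]
lever_pivot [(0.75, array([306., 196.]), 1198)]
press [(0.68, array([299., 203.]), 6211)]
plate [(0.88, array([29
[... 165 characters left out ...]
18., 242.]), 417)]
side 435.08257497521817 435.08257497521817 285.48265595715316 199.46270409544587 [-0.05664649 -0.91261169  0.85715863] [-2.06452358  0.6473864  -0.32027035]
nut_grip [(0.77, array([274., 184.]), 187), (0.26, array([204., 193.]), 246)]
lever_handle [(0.79, array([336., 200.]), 311), (0.2, array([282., 237.]), 73)]
lever_pivot [(0.74, array([315., 212.]), 1655), (0.43, array([299., 234.]), 959)]
press [(0.72, array([306., 230.]), 5264)]
plate [(0.79, array([299., 232.]), 990)]
record [(0.72, array([297., 246.]), 178), (0.65, array([301., 236.]), 880)]
brush [(0.8, array([205., 194.]), 275), (0.28, array([337., 202.]), 350)]
puck []
cleaner [(0.84, array([353., 309.]), 1044)]
```

View pics/top0.png

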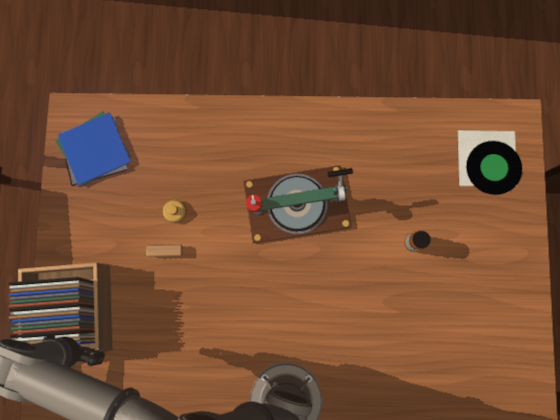

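View pics/side0.png

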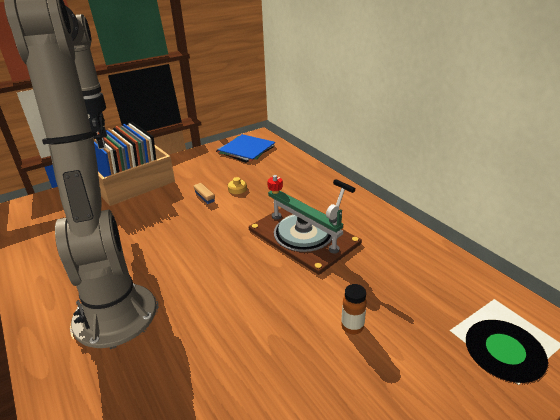

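The top view shows the red nut at about (253,203), the black T-handle at (340,172) and the press's brass corner discs at about (250,184), (336,169), (346,223) and (257,238). The side view agrees. Next I'll fit the press pose.

```bash
cat > h.py <<'E'
import numpy as np,cv2
from scipy.spatial.transform import Rotation as R
from scipy.optimize import least_squares
def proj(p,X):
    Rm=np.array(p["rotation"]); Rm=R.from_rotvec(Rm).as_matrix() if Rm.ndim==1 else Rm
    c=(np.atleast_2d(X)-p["eye"])@Rm
    return np.c_[p["fx"]*c[:,0]/c[:,2]+p["cx"],p["fy"]*c[:,1]/c[:,2]+p["cy"]]
def unproj(p,uv,z):
    Rm=R.from_rotvec(p["rotation"]).as_matrix()
    d=Rm@np.array([(uv[0]-p["cx"])/p["fx"],(uv[1]-p["cy"])/p["fy"],1]); 
    return p["eye"]+d*(z-p["eye"][2])/d[2]
E
python3 - <<'E'
from station import env
from h import *
T=env.get_image("top"); S=env.get_image("side")
for n,p,c in (("t",T,(295,205)),("s",S,(305,225))):
    im=p["img"][c[1]-60:c[1]+60,c[0]-75:c[0]+75,::-1]
    cv2.imwrite(f"pics/crop_{n}.png",cv2.resize(im,None,fx=5,fy=5,interpolation=cv2.INTER_CUBIC))
ct=lambda p,q: np.array(env.cut_out(p,q)[0]["position"],float)
obs=[]
# brass discs by colour in top
hsv=cv2.cvtColor(T["img"],cv2.COLOR_RGB2HSV)
m=cv2.inRange(hsv,(14,110,120),(30,255,255)); n,l,s,cc=cv2.connectedComponentsWithStats(m)
print([(cc[i].round(1),s[i,4]) for i in range(1,n) if s[i,4]>10 and 230<cc[i][0]<360 and 150<cc[i][1]<250])
N={k:(ct(T,k),ct(S,k)) for k in("nut_grip","lever_handle")}
print(N)
for k in N:
    f=lambda X:np.r_[proj(T,X)[0]-N[k][0],proj(S,X)[0]-N[k][1]]
    r=least_squares(f,[.6,0,.15]); print(k,r.x.round(4),r.fun.round(2))
for q,z in (("plate",.035),("puck",.02),("brush",.02),("cleaner",.06)):
    print(q,unproj(T,ct(T,q),z).round(3))
E
```

```text
[(array([335.3, 168.5]), np.int32(20)), (array([248.9, 183.9]), np.int32(39)), (array([345.2, 223. ]), np.int32(42)), (array([256.9, 237.2]), np.int32(40))]
{'nut_grip': (array([253.4, 204.3]), array([318.2, 246.1])), 'lever_handle': (array([338. , 173.7]), array([338.5, 196.2]))}
nut_grip [ 0.6669  0.1008 -0.1701] [  8.59 -14.77 -17.74   3.08]
lever_handle [ 0.6412 -0.1332  0.1935] [-1.35  2.    2.38 -0.5 ]
plate [ 0.581 -0.019  0.035]
puck [0.559 0.356 0.02 ]Traceback (most recent call last):
  File "<stdin>", line 19, in <module>
  File "<stdin>", line 7, in <lambda>
IndexError: list index out of range
```

View pics/crop_t.png

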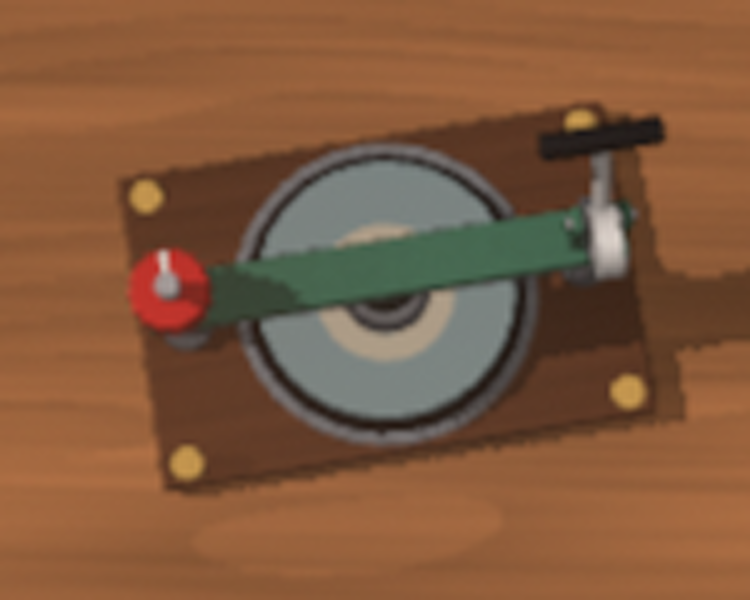

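View pics/crop_s.png

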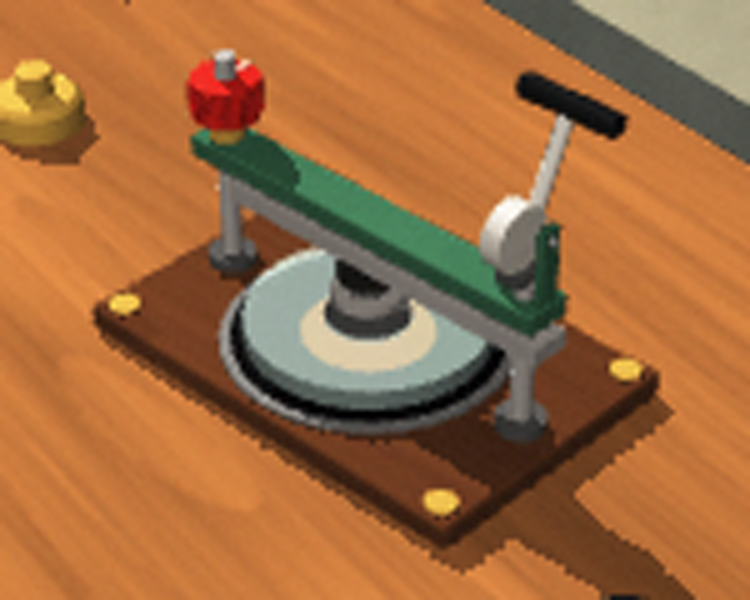

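```bash
cat > fit.py <<'E'
from station import env
from h import *
T=env.get_image("top"); S=env.get_image("side")
tob=[((1,1),(248.9,183.9)),((-1,-1),(345.2,223)),((-1,1),(256.9,237.2))]
sob=[((-1,1),(255,225.6)),((1,-1),(355.2,238.8)),((-1,-1),(318.2,265.2))]
def P(q,X):
    x,y,a=q[:3]; c,s=np.cos(a),np.sin(a); return np.array([x+c*X[0]-s*X[1],y+s*X[0]+c*X[1],X[2]])
def f(q):
    dx,dy=q[3:5]; r=[]; lev=0.5236
    h=[.075*np.sin(lev),-.125,.16+.075*np.cos(lev)]; nut=[0,.125,.146]
    for p,ob,nu,ha in ((T,tob,(254,203),(340.2,172.6)),(S,sob,(275.2,183.6),(344.4,185.8))):
        for (a,b),uv in ob: r+=list(proj(p,P(q,[a*dx,b*dy,.019]))[0]-uv)
        r+=list(proj(p,P(q,nut))[0]-nu); r+=list(proj(p,P(q,h))[0]-ha)
    return np.array(r)
r=least_squares(f,[.58,-.02,.16,.08,.135]); print(r.x.round(4),r.fun.reshape(-1,2).round(1).tolist())
q=r.x
for X in ([0,.125,.146],[0,-.125,.16]): print(P(q,X).round(4))
np.save("pose.npy",q[:3])
o=env.get_obs(); print(R.from_rotvec(o["orientation"]).as_matrix().round(2))
E
python3 fit.py
```

```text
[ 0.5893 -0.0231  0.1737  0.0842  0.1387] [[0.2, 0.0], [0.3, 0.1], [-0.1, -0.4], [-0.0, -0.1], [-0.3, -1.7], [-0.6, -0.1], [-0.7, 0.7], [-0.6, 0.5], [-0.4, 0.2], [0.4, 0.6]]
[0.5677 0.1    0.146 ]
[ 0.6109 -0.1462  0.16  ]
[[-0.95  0.3   0.  ]
 [ 0.3   0.95 -0.  ]
 [-0.   -0.   -1.  ]]
```

The fit residuals are below a pixel apart from one at 1.7 px: nut axis (0.568, 0.100), lever pivot (0.611, −0.146), yaw 0.174. Now to check reachability.

```bash
cat >> h.py <<'E'
q=np.load("pose.npy"); YAW=q[2]
def W(X):
    c,s=np.cos(YAW),np.sin(YAW); return np.array([q[0]+c*X[0]-s*X[1],q[1]+s*X[0]+c*X[1],X[2]])
def down(psi): # tool z down, tool y at world yaw psi
    y=np.array([np.cos(psi),np.sin(psi),0]); z=np.array([0,0,-1.]); x=np.cross(y,z)
    return R.from_matrix(np.c_[x,y,z]).as_rotvec()
def tilt(b,flip=1): # press-frame tilt: z=(sin b,0,-cos b), jaw in press xz
    z=np.array([np.sin(b),0,-np.cos(b)]); y=flip*np.array([np.cos(b),0,np.sin(b)]); x=np.cross(y,z)
    return (R.from_euler("z",YAW)*R.from_matrix(np.c_[x,y,z])).as_rotvec()
NUTC=W([0,.125,.146])
def levpose(th,nut,b,yo=-.022,flip=1,rad=.075):
    phi=th-.5236; zp=.160-.0042*nut
    g=np.array([-rad*np.sin(phi),-.125+yo,zp+rad*np.cos(phi)])
    tcp=g+.019*np.array([np.sin(b),0,-np.cos(b)])
    return W(tcp),tilt(b,flip)
E
python3 - <<'E'
from station import env
from h import *
for d in range(-180,181,30):
    j=env.ik(NUTC-[0,0,.019],down(np.radians(d))); print(d,None if j is None else np.round(j,2))
for fl in(1,-1):
  for th in (0,.5,1.05,1.6,2.1):
    for b in (-.3,0,.4,.8,1.2):
        p,o=levpose(th,1,b,flip=fl); j=env.ik(p,o); print(fl,th,b,None if j is None else np.round(j,2))
E
```

```text
-180 [-0.35  0.42  0.21  1.57 -0.09  1.17  3.01]
-150 [-0.92  0.64  1.13  1.59 -0.59  1.3  -2.33]
-120 [-0.92  0.64  1.13  1.59 -0.59  1.3  -1.8 ]
-90 [-0.7   0.49  0.71  1.58 -0.33  1.2  -1.5 ]
-60 [-0.69  0.48  0.7   1.58 -0.33  1.2  -0.98]
-30 [-0.73  0.5   0.75  1.58 -0.36  1.21 -0.43]
0 [-0.68  0.48  0.69  1.58 -0.32  1.2   0.06]
30 [-0.64  0.47  0.62  1.58 -0.28  1.19  0.56]
60 [-0.59  0.45  0.55  1.57 -0.25  1.18  1.05]
90 [-0.52  0.44  0.44  1.57 -0.2   1.18  1.53]
120 [-0.46  0.43  0.36  1.57 -0.16  1.17  2.02]
150 [-0.4   0.42  0.28  1.57 -0.12  1.17  2.52]
180 [-0.35  0.42  0.21  1.57 -0.09  1.17  3.01]
1 0 -0.3 [-0.11  0.94  0.87  0.72 -0.49  1.92  0.63]
1 0 0 [-0.31  0.75  1.06  1.16 -0.64  1.56  0.79]
1 0 0.4 [-0.3   0.4   0.84  1.61 -0.64  1.    0.91]
1 0 0.8 [ 0.12  0.21  0.38  1.98 -1.13  0.58  1.51]
1 0 1.2 [ 1.45  0.57 -1.08  2.2   4.01  0.41  3.03]
1 0.5 -0.3 [-0.16  0.85  0.88  0.88 -0.43  1.86  0.68]
1 0.5 0 [-0.37  0.72  1.16  1.26 -0.65  1.56  0.86]
1 0.5 0.4 [-0.18  0.28  0.67  1.67 -0.49  0.96  0.84]
1 0.5 0.8 [ 0.16  0.13  0.38  2.03 -1.09  0.6   1.51]
1 0.
[... 1526 characters left out ...]
.51  0.32  1.13  1.78 -0.67  1.   -2.1 ]
-1 1.05 0.8 [-0.46  0.14  1.13  2.12 -1.21  0.72 -1.47]
-1 1.05 1.2 [ 1.65  0.46 -1.08  2.32  4.29  0.54 -0.34]
-1 1.6 -0.3 [-0.34  0.82  1.12  1.22 -0.5   1.71 -2.29]
-1 1.6 0 [-0.43  0.59  1.13  1.51 -0.54  1.38 -2.23]
-1 1.6 0.4 [-0.51  0.29  1.13  1.88 -0.68  0.93 -2.04]
-1 1.6 0.8 [-0.4   0.16  1.13  2.2  -1.31  0.74 -1.31]
-1 1.6 1.2 [ 1.71  0.54 -1.08  2.37  4.27  0.55 -0.2 ]
-1 2.1 -0.3 [-0.36  0.84  1.12  1.3  -0.51  1.63 -2.27]
-1 2.1 0 [-0.44  0.61  1.13  1.59 -0.57  1.3  -2.19]
-1 2.1 0.4 [-0.48  0.33  1.13  1.95 -0.77  0.88 -1.93]
-1 2.1 0.8 [-0.04  0.18  0.75  2.25 -1.42  0.69 -1.15]
-1 2.1 1.2 [ 1.72  0.7  -1.09  2.4   4.14  0.5   0.07]
```

```bash
cat >> h.py <<'E'
from station import env
def st(tag):
    o=env.get_obs(); print(tag,"t%.2f"%o["clock"],"p",o["eef_pos"].round(4),"F",o["wrist_force"].round(1),"M",o["ft_torque"].round(2),"op%.4f"%o["opening"]); return o
def toolyaw():
    y=R.from_rotvec(env.get_obs()["orientation"]).as_matrix()[:,1]; return np.arctan2(y[1],y[0])
def turn_nut(dth,psi0):
    G=NUTC-[0,0,.020]
    env.reach(G+[0,0,.11],down(psi0)); env.move_straight(G,feed=.15); st("atnut")
    env.grip(.035); st("gripped"); a=toolyaw()
    n=int(np.ceil(abs(dth)/.4))
    for i in range(1,n+1):
        env.move_straight(G,rotation=down(psi0-dth*i/n)); st("turn")
    b=toolyaw(); print("turned",round(a-b,3))
    env.grip(.085); env.move_straight(G+[0,0,.11],feed=.25); st("clear")
E
python3 - <<'E'
from h import *
turn_nut(.8,np.radians(35))
p=env.get_image("top");cv2.imwrite("pics/n1.png",cv2.resize(p["img"][145:265,220:370,::-1],None,fx=5,fy=5,interpolation=cv2.INTER_CUBIC))
E
```

```text
atnut t4.53 p [0.5685 0.1002 0.1269] F [ 0.4 -0.7 -0.2] M [ 0.   -0.05 -0.01] op0.0852
gripped t5.02 p [0.5692 0.1007 0.1277] F [0.2 0.4 6.1] M [ 0.31 -0.17  0.05] op0.0426
turn t5.57 p [0.5686 0.1004 0.1276] F [-0.6  0.5  6.8] M [0.22 0.1  0.  ] op0.0429
turn t6.12 p [0.5679 0.1004 0.1276] F [-2.1  0.2  7.4] M [ 0.13  0.4  -0.01] op0.0425
turned 0.8
clear t7.20 p [0.5677 0.1    0.2362] F [-1.2 -0.  -0.2] M [ 0.   -0.    0.02] op0.0848
```

Run:
```python
from h import *
B=.4
p,o=levpose(0,.8,B); zt=np.r_[R.from_rotvec(o).as_matrix()[:,2]]
env.reach(p-zt*.10,o); env.grip(.032); st("pre")
for n in("top","side"):
    im=env.get_image(n); c=(295,205) if n=="top" else (305,225)
    cv2.imwrite(f"pics/a_{n}.png",cv2.resize(im["img"][c[1]-60:c[1]+60,c[0]-75:c[0]+75,::-1],None,fx=5,fy=5,interpolation=cv2.INTER_CUBIC))
```

```text
pre t8.88 p [ 0.6206 -0.1668  0.2962] F [0.5 0.1 1.2] M [-0.04  0.38 -0.01] op0.0320
```

View pics/a_top.png

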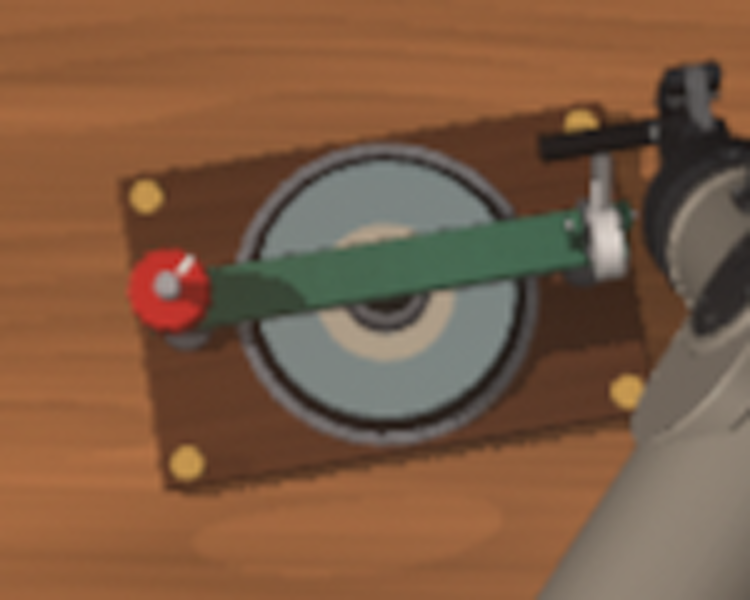

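View pics/a_side.png

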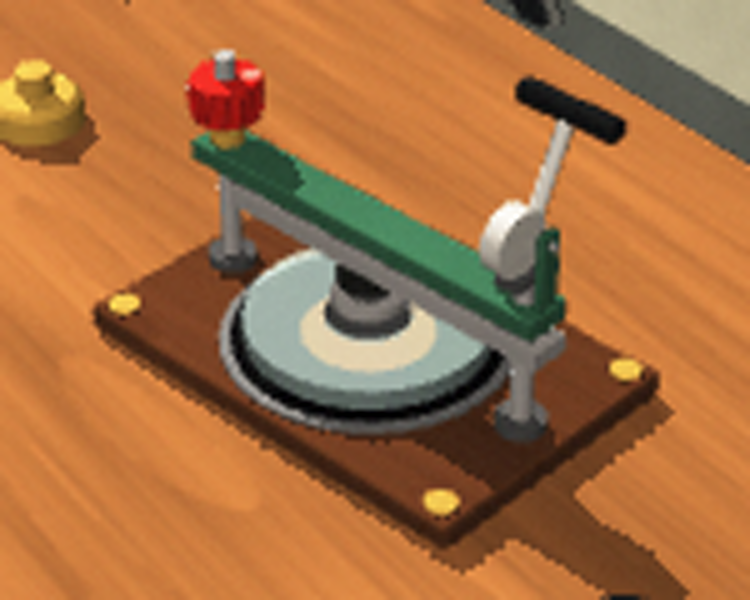

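```bash
cat >> h.py <<'E'
B=.4
def seg(a,b,nut,n):
    for t in np.linspace(a,b,n+1)[1:]:
        p,o=levpose(t,nut,B); env.move_straight(p,feed=.12,rotation=o)
def feel(th,F0):
    o=env.get_obs(); f=o["wrist_force"]-F0
    phi=th-.5236; c,s=np.cos(YAW),np.sin(YAW)
    fx=c*f[0]+s*f[1]; fz=f[2]; Ft=fx*np.cos(phi)+fz*np.sin(phi) # reaction opposite motion
    Fr=-fx*np.sin(phi)+fz*np.cos(phi)
    print("th%.2f t%.2f Ft%.2f Fr%.2f F"%(th,o["clock"],Ft,Fr),f.round(1)); return Ft
def test(nut,th0,thstop=1.6,Fmax=3.5,start=.7,slow=.1):
    """caged at th0; advance"""
    F0=FB
    if start>th0: seg(th0,start,nut,3)
    th=max(start,th0); feel(th,F0)
    while th<thstop-1e-6:
        n=min(th+slow,thstop); seg(th,n,nut,1); th=n
        if feel(th,F0)>Fmax: break
    return th
E
python3 - <<'E'
from h import *
import h
o=env.get_obs(); np.save("fb.npy",o["wrist_force"]); h.FB=o["wrist_force"]
p,_=levpose(0,.8,B); env.move_straight(p,feed=.15); st("in")
env.grip(.020); st("cage"); feel(0,h.FB)
th=test(.8,0)
print(th); seg(th,.6,.8,4); feel(.6,h.FB)
im=env.get_image("side"); cv2.imwrite("pics/b.png",cv2.resize(im["img"][150:290,220:395,::-1],None,fx=4,fy=4,interpolation=cv2.INTER_CUBIC))
E
```

```text
in t9.80 p [ 0.6592 -0.161   0.2052] F [ 0.4 -0.1  0.3] M [-0.11  0.42 -0.06] op0.0317
cage t10.07 p [ 0.6592 -0.1605  0.2052] F [ 0.8 -0.   0.1] M [-0.09  0.42 -0.01] op0.0198
th0.00 t10.07 Ft0.65 Fr0.73 F [0.9 0.4 0.3]
th0.70 t10.95 Ft1.55 Fr0.61 F [1.3 1.  0.9]
th0.80 t11.20 Ft0.06 Fr-0.06 F [ 0.   0.2 -0. ]
th0.90 t11.45 Ft0.77 Fr0.45 F [0.5 0.2 0.7]
th1.00 t11.70 Ft-0.73 Fr0.34 F [-0.8 -0.2 -0. ]
th1.10 t11.95 Ft0.50 Fr0.50 F [ 0.2 -0.   0.7]
th1.20 t12.20 Ft0.59 Fr0.36 F [0.1 1.  0.6]
th1.30 t12.45 Ft0.95 Fr0.02 F [0.6 0.2 0.7]
th1.40 t12.70 Ft-0.54 Fr0.13 F [-0.6  0.7 -0.3]
th1.50 t12.95 Ft0.04 Fr-0.24 F [ 0.2 -0.1 -0.1]
th1.60 t13.20 Ft0.54 Fr0.19 F [0.  0.5 0.6]
1.6
th0.60 t14.43 Ft-0.09 Fr0.43 F [-0.2  0.1  0.4]
```

View pics/b.png

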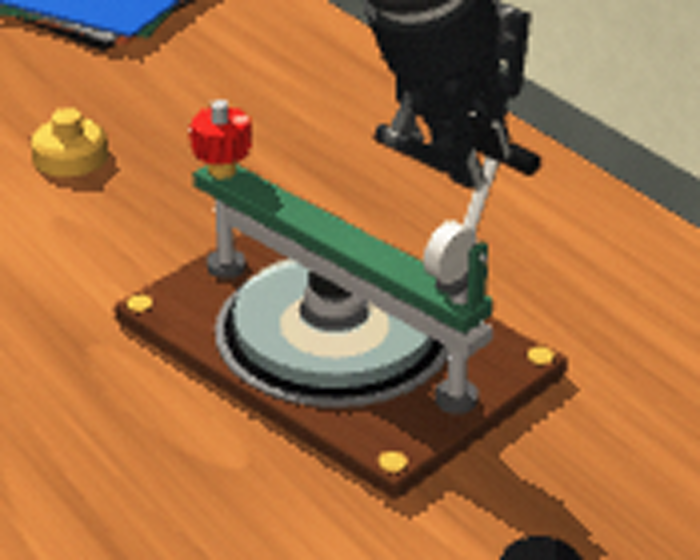

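Run:
```python
from h import *
st("now")
a=env.get_image("side");b=env.get_image("top")
A=cv2.resize(a["img"][150:240,290:400,::-1],None,fx=7,fy=7,interpolation=cv2.INTER_CUBIC)[:,:400*2]
cv2.imwrite("pics/c1.png",A[:600,:790]); cv2.imwrite("pics/c2.png",cv2.resize(b["img"][140:240,300:400,::-1],None,fx=6,fy=6,interpolation=cv2.INTER_CUBIC))
for th in(0,.6):
    h=W([-.075*np.sin(th-.5236),-.125,.1566+.075*np.cos(th-.5236)])
    print(th,((proj(a,h)-[290,150])*7).round(),((proj(b,h)-[300,140])*6).round())
o=env.get_obs();print(((proj(a,o["eef_pos"])-[290,150])*7).round(),((proj(b,o["eef_pos"])-[300,140])*6).round())
```

```text
now t14.48 p [ 0.6153 -0.1679  0.2133] F [ 0.3  0.4 -0.4] M [-0.07  0.42 -0.01] op0.0203
0 [[383. 262.]] [[239. 187.]]
0.6 [[313. 283.]] [[257. 275.]]
[[366. 337.]] [[299. 262.]]
```

View pics/c1.png

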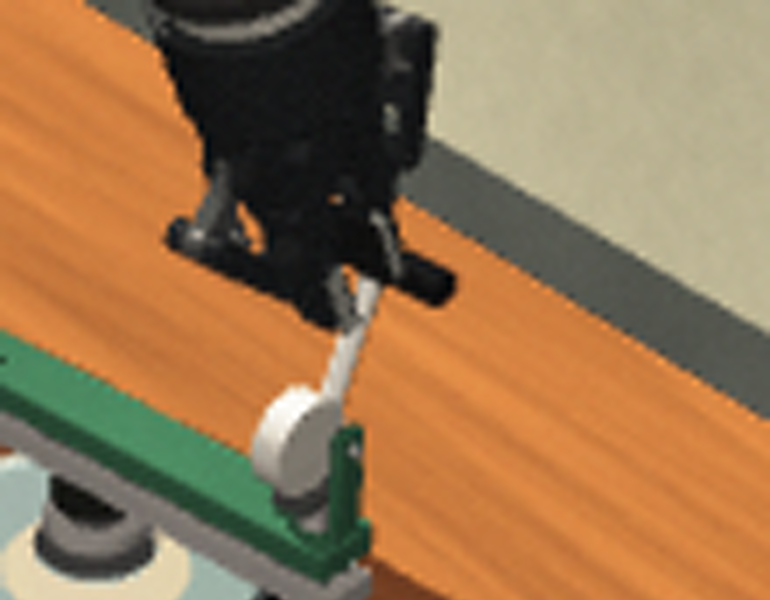

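View pics/c2.png

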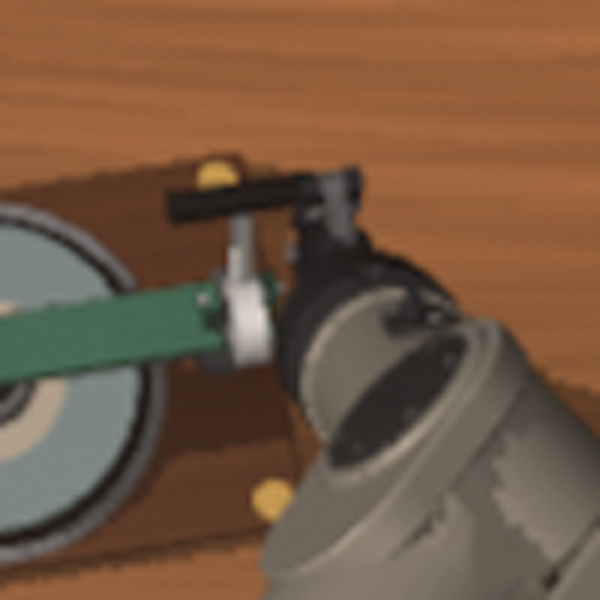

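The side view (handle right end at (450,285), rod leaning as at the start) and the top view (bar centre at (240,195), unchanged) both show the lever still open, so the cage missed the bar. I'll withdraw, put the open jaws back on the bar and look closely.

```bash
cat >> h.py <<'E'
def shots(tag):
    a=env.get_image("side");b=env.get_image("top")
    cv2.imwrite(f"pics/{tag}_s.png",cv2.resize(a["img"][150:240,290:400,::-1],None,fx=7,fy=7,interpolation=cv2.INTER_CUBIC)[:600,:790]); cv2.imwrite(f"pics/{tag}_t.png",cv2.resize(b["img"][140:240,300:400,::-1],None,fx=6,fy=6,interpolation=cv2.INTER_CUBIC))
    o=env.get_obs();print(((proj(a,o["eef_pos"])-[290,150])*7).round(),((proj(b,o["eef_pos"])-[300,140])*6).round())
E
python3 - <<'E'
from h import *
zt=R.from_rotvec(tilt(B)).as_matrix()[:,2]
p,o=levpose(.6,.8,B); env.move_straight(p-zt*.06,feed=.25)
p,o=levpose(0,.8,B); env.move_straight(p-zt*.05,feed=.25); env.grip(.05); env.move_straight(p,feed=.2); st("in"); shots("d")
E
```

```text
in t16.12 p [ 0.6585 -0.1598  0.2034] F [-0.3 -0.4 -0.1] M [-0.08  0.36 -0.01] op0.0496
[[439. 310.]] [[283. 171.]]
```

View pics/d_s.png

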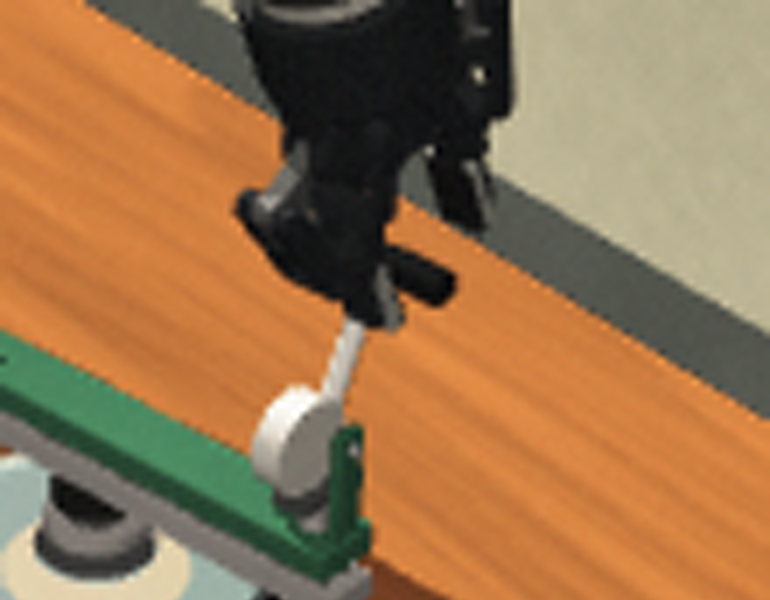

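View pics/d_t.png

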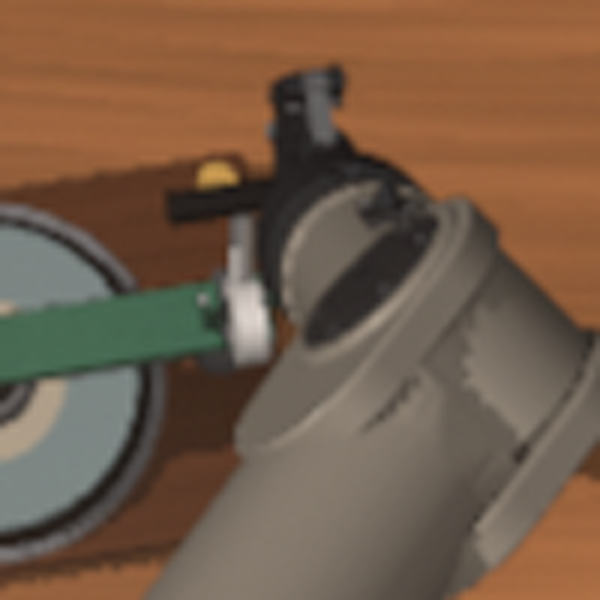

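The left fingertip is at (385,310) and the right at (470,220), with the bar end at (450,285). The tips sit about 10–20 mm higher than I assumed at this opening and barely reach the bar. I'll go deeper, with no tilt at the start of the swing.

```bash
cat >> h.py <<'E'
DEPTH=.034
def bt(th): return float(np.interp(th,[.4,.9],[0,.4]))
def levpose(th,nut,b=None,yo=-.023,rad=.075,depth=None):
    b=bt(th) if b is None else b
    d=DEPTH if depth is None else depth
    phi=th-.5236; zp=.160-.0042*nut
    g=np.array([-rad*np.sin(phi),-.125+yo,zp+rad*np.cos(phi)])
    return W(g+d*np.array([np.sin(b),0,-np.cos(b)])),tilt(b)
def seg(a,b,nut,n):
    for t in np.linspace(a,b,n+1)[1:]:
        p,o=levpose(t,nut); env.move_straight(p,feed=.12,rotation=o)
E
python3 - <<'E'
from h import *
o=env.get_obs(); zt=R.from_rotvec(o["orientation"]).as_matrix()[:,2]
env.move_straight(o["eef_pos"]-zt*.05,feed=.25)
p,o=levpose(0.05,.8,depth=-.03); env.move_straight(p,feed=.25,rotation=o); env.grip(.045)
p,o=levpose(0.05,.8); env.move_straight(p,feed=.2); env.grip(.020); st("caged")
seg(.05,.5,.8,2); st("pushed"); shots("e")
E
```

```text
caged t18.26 p [ 0.649  -0.1633  0.1904] F [-0.6  0.2 -0.4] M [0.01 0.04 0.  ] op0.0197
pushed t18.82 p [ 0.618  -0.1689  0.1979] F [0.4 0.2 0.7] M [-0.16  0.27  0.04] op0.0198
[[374. 366.]] [[296. 258.]]
```

View pics/e_s.png

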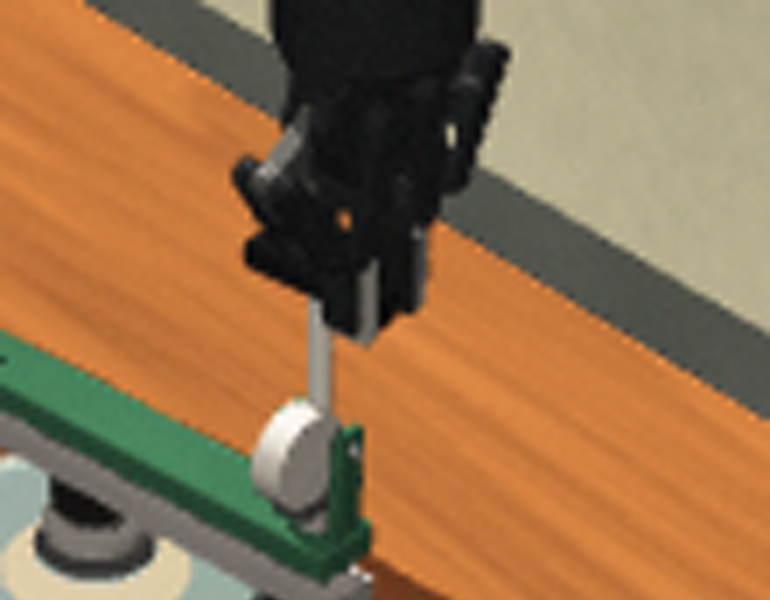

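View pics/e_t.png

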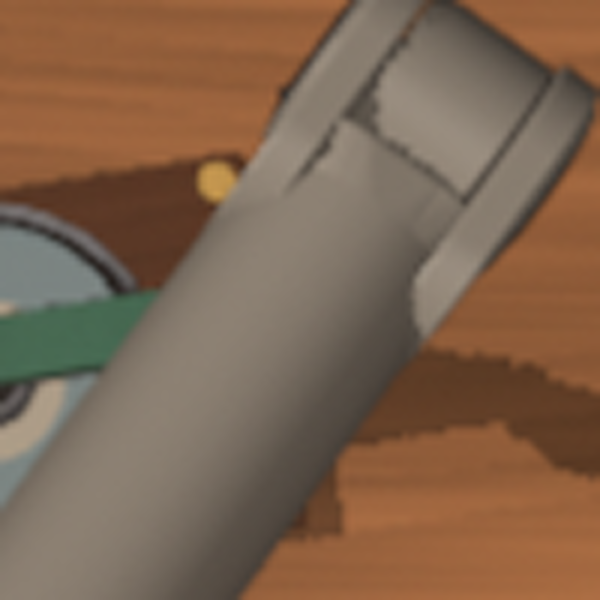

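The rod is now upright, from (320,410) to (322,300), so the lever follows the gripper. Now the feel test.

```bash
cat >> h.py <<'E'
FB=np.load("fb.npy")
E
python3 - <<'E'
from h import *
th=test(.8,.5,start=.8); print(th); shots("f")
E
```

```text
th0.80 t19.67 Ft0.88 Fr0.66 F [0.5 1.2 0.9]
th0.90 t19.92 Ft0.25 Fr-0.16 F [ 0.3  0.2 -0.1]
th1.00 t20.17 Ft1.40 Fr1.53 F [0.4 0.7 2. ]
th1.10 t20.42 Ft2.16 Fr1.16 F [ 1.2 -0.3  2.1]
th1.20 t20.67 Ft0.42 Fr-0.44 F [ 0.6  0.2 -0.1]
th1.30 t20.92 Ft-0.07 Fr-0.70 F [ 0.3  0.7 -0.5]
th1.40 t21.17 Ft2.61 Fr-2.15 F [3.2 0.8 0.6]
th1.50 t21.42 Ft3.32 Fr-4.04 F [5.2 0.4 0.5]
th1.60 t21.67 Ft3.60 Fr-7.09 F [ 7.9  0.9 -0.2]
1.6
[[277. 501.]] [[310. 388.]]
```

View pics/f_s.png

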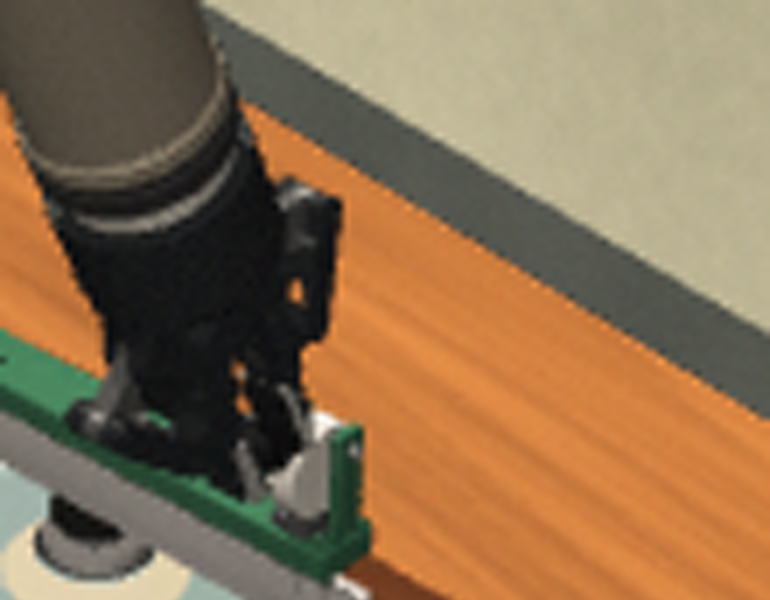

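Resistance seems to start near 1.3–1.4, but the force is oddly directed. I'll back off with feel and repeat with a different tilt and depth to rule out rubbing on the bracket.

Run:
```python
from h import *
import h
for t in (1.5,1.4,1.25): seg(t+.1,t,.8,1); feel(t,FB)
h.bt=lambda th: float(np.interp(th,[.4,.9],[0,.2])); h.DEPTH=.029
_l=h.levpose
h.levpose=lambda th,nut,b=None,**k:_l(th,nut,b,yo=-.026,**k)
seg(1.25,1.0,.8,1)
F0=np.mean([env.get_obs()["wrist_force"]],axis=0)
print("base",F0.round(1),FB.round(1))
test(.8,1.0,start=1.0)
```

```text
th1.50 t22.02 Ft0.56 Fr0.29 F [ 0.1 -0.2  0.6]
th1.40 t22.27 Ft-2.08 Fr3.75 F [-4.2 -0.4  0.8]
th1.25 t22.52 Ft-2.47 Fr2.73 F [-3.5 -1.   0.4]
base [ 1.1  0.9 -0.9] [-0.1 -0.4 -0.2]
th1.00 t22.88 Ft0.92 Fr-1.26 F [ 1.2  1.3 -0.7]
th1.10 t23.13 Ft0.86 Fr-0.84 F [ 1.   0.8 -0.2]
th1.20 t23.38 Ft0.77 Fr0.11 F [ 0.7 -0.7  0.6]
th1.30 t23.63 Ft0.30 Fr0.36 F [-0.  -0.   0.5]
th1.40 t23.88 Ft1.19 Fr-3.40 F [ 3.4  0.1 -1.3]
th1.50 t24.13 Ft2.50 Fr-5.89 F [ 6.3  0.5 -1.2]
th1.60 t24.38 Ft1.74 Fr-7.44 F [ 7.6 -0.8 -2. ]
```

On reversal the lever needed pushing back too, so that "resistance" was friction jamming in the pads rather than a spring load. I'll let the tool tilt follow the lever (b≈φ) so the push stays tangential. IK check first.

Run:
```python
from h import *
import h
h.DEPTH=.030
print(np.round(env.get_obs()["joint_positions"],2))
for th in (.5,.8,1.05,1.3,1.6,1.85,2.1):
    for b in (min(th-.52,.75),min(th-.52,.9),min(th-.52,1.1)):
        p,o=h.levpose(th,1.2,b,yo=-.024); j=env.ik(p,o); print(th,round(b,2),None if j is None else np.round(j,2))
```

```text
[-0.36  0.38  0.94  1.7  -0.5   1.09  0.91]
0.5 -0.02 [-0.27  0.64  0.91  1.25 -0.48  1.49  0.75]
0.5 -0.02 [-0.27  0.64  0.91  1.25 -0.48  1.49  0.75]
0.5 -0.02 [-0.27  0.64  0.91  1.25 -0.48  1.49  0.75]
0.8 0.28 [-0.35  0.39  0.93  1.62 -0.54  1.11  0.89]
0.8 0.28 [-0.35  0.39  0.93  1.62 -0.54  1.11  0.89]
0.8 0.28 [-0.35  0.39  0.93  1.62 -0.54  1.11  0.89]
1.05 0.53 [-0.33  0.21  0.9   1.9  -0.71  0.81  1.12]
1.05 0.53 [-0.33  0.21  0.9   1.9  -0.71  0.81  1.12]
1.05 0.53 [-0.33  0.21  0.9   1.9  -0.71  0.81  1.12]
1.3 0.75 [-0.31  0.15  0.97  2.12 -1.15  0.7   1.63]
1.3 0.78 [-0.34  0.16  1.01  2.14 -1.23  0.71  1.71]
1.3 0.78 [-0.34  0.16  1.01  2.14 -1.23  0.71  1.71]
1.6 0.75 [-0.31  0.17  0.99  2.16 -1.23  0.71  1.73]
1.6 0.9 [ 1.31  0.21 -0.72  2.22 -1.41  0.48  2.03]
1.6 1.08 [-0.21  0.41  1.13  2.37  4.42  1.19  2.39]
1.85 0.75 [-0.27  0.2   0.97  2.19 -1.3   0.72  1.82]
1.85 0.9 [ 1.6   0.35 -1.06  2.24 -1.36  0.33  2.08]
1.85 1.1 [ 1.67  0.52 -1.08  2.34  4.31  0.43  2.86]
2.1 0.75 [-0.19  0.23  0.91  2.22 -1.38  0.72  1.91]
2.1 0.9 [-0.27  0.38  1.13  2.31  4.58  0.99  2.24]
2.1 1.1 [ 1.67  0.6  -1.09  2.35  4.19  0.41  3.03]
```

```bash
cat >> h.py <<'E'
DEPTH=.030
def bt(th): return float(np.clip(th-.5236,0,.7))
def feel(th,F0=0):
    fs=[]
    for _ in range(4): env.wait(.02); fs.append(env.get_obs()["wrist_force"])
    f=np.mean(fs,axis=0); phi=th-.5236; c,s=np.cos(YAW),np.sin(YAW)
    fx=c*f[0]+s*f[1]; fz=f[2]; Ft=fx*np.cos(phi)+fz*np.sin(phi); Fr=-fx*np.sin(phi)+fz*np.cos(phi)
    print("th%.2f t%.2f Ft%.2f Fr%.2f F"%(th,env.get_obs()["clock"],Ft,Fr),f.round(1)); return Ft
E
python3 - <<'E'
from h import *
p,o=levpose(1.6,.8); env.grip(.026); env.move_straight(p,feed=.1,rotation=o); feel(1.6)
seg(1.6,.8,.8,3); feel(.8)
test(.8,.8,start=.9,Fmax=4)
for t in(1.5,1.4,1.3): seg(t+.1,t,.8,1); feel(t)
E
```

```text
th1.60 t25.80 Ft0.50 Fr-0.02 F [ 0.3 -0.2  0.4]
th0.80 t27.11 Ft-0.56 Fr0.50 F [-0.7  0.   0.3]
th0.90 t27.93 Ft0.15 Fr-0.21 F [ 0.2 -0.2 -0.1]
th1.00 t28.24 Ft0.27 Fr0.20 F [0.1 0.1 0.3]
th1.10 t28.58 Ft-0.12 Fr0.36 F [-0.3 -0.1  0.2]
th1.20 t28.98 Ft0.08 Fr-0.18 F [ 0.2  0.1 -0.1]
th1.30 t29.30 Ft0.10 Fr0.45 F [-0.3  0.1  0.4]
th1.40 t29.62 Ft1.59 Fr0.48 F [ 0.7 -0.4  1.5]
th1.50 t29.93 Ft3.75 Fr0.16 F [ 2.  -0.   3.2]
th1.60 t30.25 Ft5.04 Fr-1.13 F [ 3.5 -0.5  3.9]
th1.50 t30.57 Ft0.17 Fr0.04 F [ 0.1 -0.3  0.2]
th1.40 t30.88 Ft-1.43 Fr1.10 F [-1.8  0.3 -0.4]
th1.30 t31.20 Ft-3.58 Fr2.79 F [-4.5 -0.3 -0.5]
```

Run:
```python
from h import *
p,o=levpose(1.3,.8); s=st("now"); print((s["eef_pos"]-p).round(4)); shots("g")
a=env.get_image("side"); 
for th in (1.2,1.3,1.4,1.5):
    h=W([-.075*np.sin(th-.5236),-.125,.1566+.075*np.cos(th-.5236)]); print(th,((proj(a,h)-[290,150])*7).round())
print(((proj(a,W([0,-.125,.1566]))-[290,150])*7).round())
```

```text
now t31.20 p [ 0.5809 -0.1747  0.1859] F [-4.5 -0.2 -1.1] M [-0.15  1.62  0.12] op0.0263
[-0.0013 -0.0001 -0.0013]
[[305. 432.]] [[307. 346.]]
1.2 [[241. 360.]]
1.3 [[231. 376.]]
1.4 [[222. 394.]]
1.5 [[213. 411.]]
[[315. 435.]]
```

View pics/g_s.png

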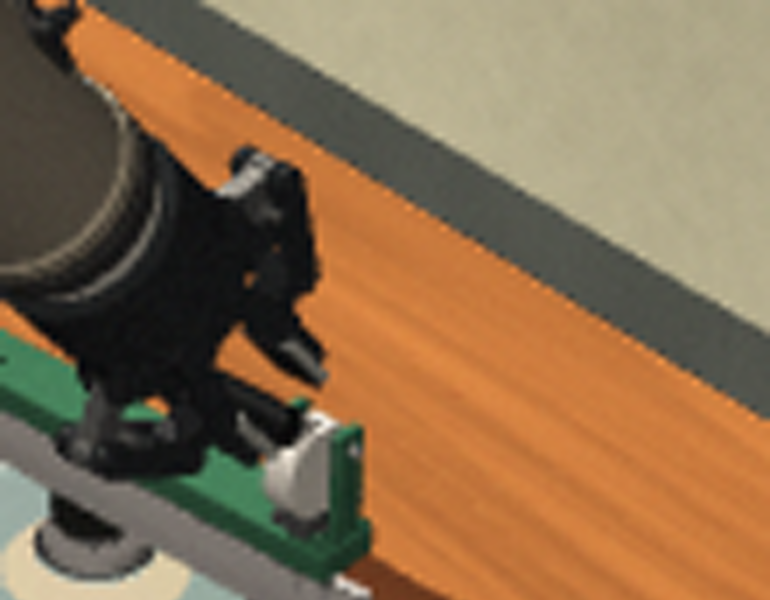

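View pics/g_t.png

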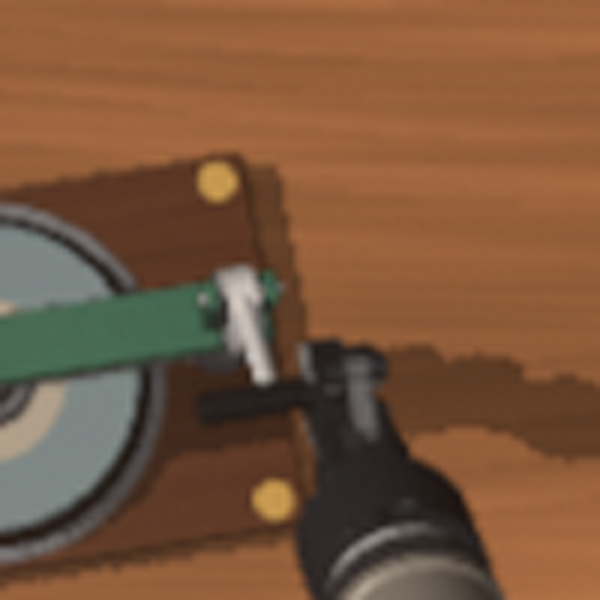

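Run:
```python
from h import *
a=env.get_image("side"); b=env.get_image("top")
for th in (1.1,1.2,1.3,1.4,1.5,1.6):
    X=[W([-.075*np.sin(th-.5236),y,.1566+.075*np.cos(th-.5236)]) for y in(-.091,-.159)]
    print(th,((proj(a,X)-[290,150])*7).round().tolist(),((proj(b,X)-[300,140])*6).round().tolist())
for n,im,(r,c) in(("s",a,(195,315)),("t",b,(180,325))):
    cv2.imwrite(f"pics/gz_{n}.png",cv2.resize(im["img"][r:r+40,c:c+50,::-1],None,fx=14,fy=14,interpolation=cv2.INTER_CUBIC))
```

```text
1.1 [[186.0, 311.0], [320.0, 378.0]] [[193.0, 366.0], [341.0, 344.0]]
1.2 [[176.0, 327.0], [309.0, 394.0]] [[195.0, 381.0], [342.0, 358.0]]
1.3 [[166.0, 343.0], [298.0, 411.0]] [[196.0, 395.0], [343.0, 372.0]]
1.4 [[157.0, 360.0], [289.0, 429.0]] [[197.0, 407.0], [344.0, 385.0]]
1.5 [[149.0, 377.0], [281.0, 447.0]] [[198.0, 419.0], [344.0, 396.0]]
1.6 [[142.0, 395.0], [273.0, 465.0]] [[198.0, 429.0], [344.0, 407.0]]
```

View pics/gz_s.png

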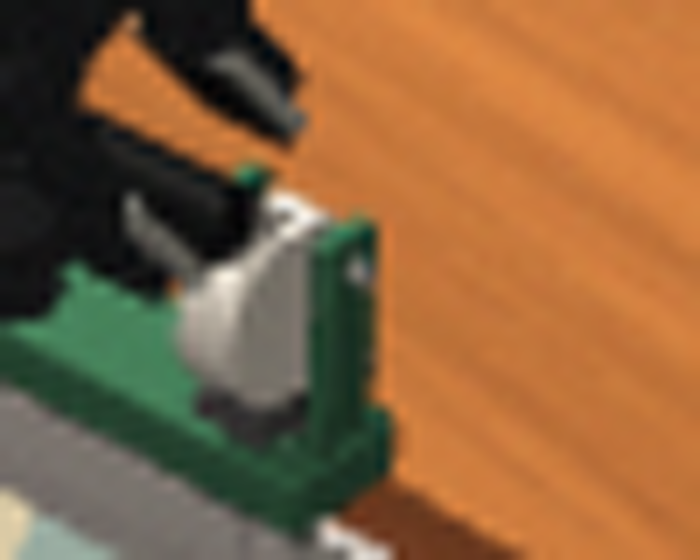

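View pics/gz_t.png

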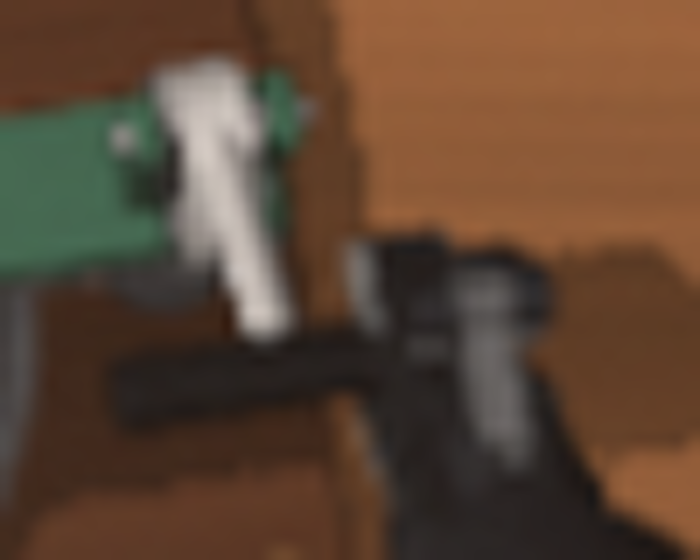

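The lever now reads about 1.35 by both views, caged between the jaws with the lower finger touching the bar. I'll reverse gently in steps, deeper and with less slack, then test forward.

```bash
cat >> h.py <<'E'
DEPTH=.037
E
python3 - <<'E'
from h import *
p,o=levpose(1.33,.8); env.move_straight(p,feed=.1,rotation=o); env.grip(.0195); st("c"); feel(1.33)
for t in(1.2,1.05,.9,.75): seg(t+.15,t,.8,1); feel(t)
shots("k")
for t in(.9,1.0,1.1,1.2): seg(t-.1,t,.8,1); feel(t)
E
```

```text
c t31.94 p [ 0.5848 -0.1741  0.1802] F [-2.9 -1.2 -1.1] M [-0.17  1.23  0.02] op0.0196
th1.33 t32.01 Ft-2.47 Fr0.93 F [-2.3 -0.4 -1.1]
th1.20 t32.33 Ft0.18 Fr-0.38 F [ 0.4 -0.1 -0.2]
th1.05 t32.82 Ft1.63 Fr0.05 F [1.3 0.7 0.9]
th0.90 t33.19 Ft0.61 Fr-0.64 F [ 0.8  0.4 -0.4]
th0.75 t33.56 Ft-0.57 Fr0.06 F [-0.5 -0.3 -0.1]
[[349. 391.]] [[302. 292.]]
th0.90 t34.02 Ft-1.26 Fr1.33 F [-1.7  0.2  0.8]
th1.00 t34.34 Ft-1.32 Fr1.03 F [-1.8  0.5  0.3]
th1.10 t34.68 Ft-0.07 Fr0.85 F [-0.5 -0.2  0.7]
th1.20 t35.08 Ft-0.02 Fr-0.57 F [ 0.3  0.3 -0.5]
```

View pics/k_s.png

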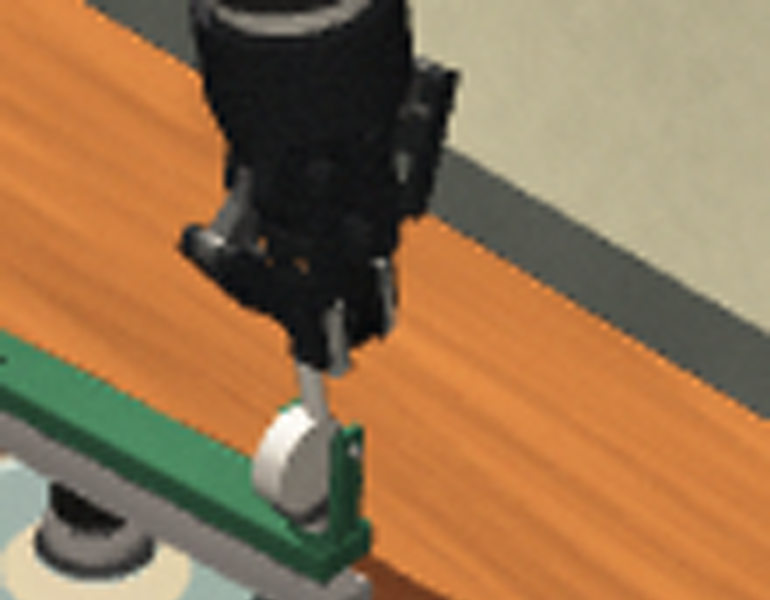

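View pics/k_t.png

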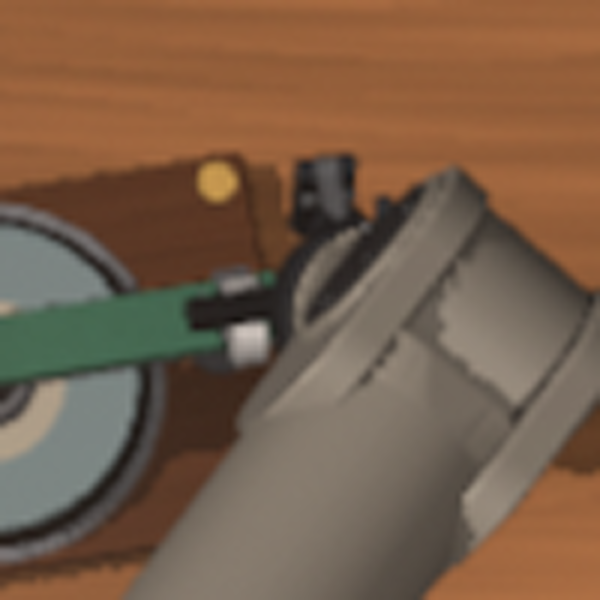

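The rod now leans slightly forward at cmd 0.75 and the bar is firmly in the jaws, so the lever follows. Continuing the feel from 1.2.

Run:
```python
from h import *
for t in(1.3,1.4,1.5,1.6): seg(t-.1,t,.8,1); feel(t)
for t in(1.5,1.4,1.3): seg(t+.1,t,.8,1); feel(t)
```

```text
th1.30 t35.40 Ft-0.07 Fr0.51 F [-0.4  0.1  0.3]
th1.40 t35.72 Ft2.30 Fr0.04 F [ 1.5 -0.4  1.8]
th1.50 t36.03 Ft4.89 Fr0.38 F [2.4 0.5 4.3]
th1.60 t36.35 Ft6.01 Fr-1.77 F [ 4.6 -0.5  4.5]
th1.50 t36.67 Ft0.04 Fr0.10 F [-0.  -0.1  0.1]
th1.40 t36.98 Ft-3.82 Fr3.54 F [-5.2 -0.2 -0.7]
th1.30 t37.30 Ft-3.22 Fr2.23 F [-3.8 -0.5 -0.7]
```

This is repeatable: free up to about 1.3, then +2.5 N per 0.1 rad. The bite is therefore at about 1.29, and the table says to tighten another 0.5 rad to reach about 1.05. I'll open the lever to 0.6, turn the nut and re-test.

Run:
```python
from h import *
seg(1.3,.6,.8,3); feel(.6)
env.grip(.05)
o=env.get_obs(); zt=R.from_rotvec(o["orientation"]).as_matrix()[:,2]
env.move_straight(o["eef_pos"]-zt*.08,feed=.3); env.grip(.085); st("up")
turn_nut(.5,np.radians(30))
b=env.get_image("top");a=env.get_image("side")
cv2.imwrite("pics/m_t.png",cv2.resize(b["img"][145:265,220:370,::-1],None,fx=5,fy=5,interpolation=cv2.INTER_CUBIC))
```

```text
th0.60 t38.66 Ft1.55 Fr-1.36 F [ 1.5  0.9 -1.2]
up t39.92 p [ 0.6052 -0.1705  0.2739] F [ 0.2  1.1 -0.5] M [-0.03  0.07  0.02] op0.0852
atnut t41.87 p [0.5687 0.0994 0.1271] F [ 0.2 -0.4 -0. ] M [-0.   -0.02 -0.08] op0.0848
gripped t42.34 p [0.5691 0.1006 0.1276] F [0.2 1.  5.4] M [ 0.18 -0.14 -0.05] op0.0427
turn t42.74 p [0.5687 0.1004 0.1276] F [-0.8  2.2  6.5] M [ 0.16  0.1  -0.12] op0.0429
turn t43.14 p [0.5683 0.1003 0.1275] F [-1.9  1.2  7.7] M [ 0.1   0.31 -0.14] op0.0428
turned 0.501
clear t44.23 p [0.5677 0.0999 0.2362] F [ 0.6  0.2 -0.7] M [0.03 0.   0.01] op0.0850
```

View pics/m_t.png

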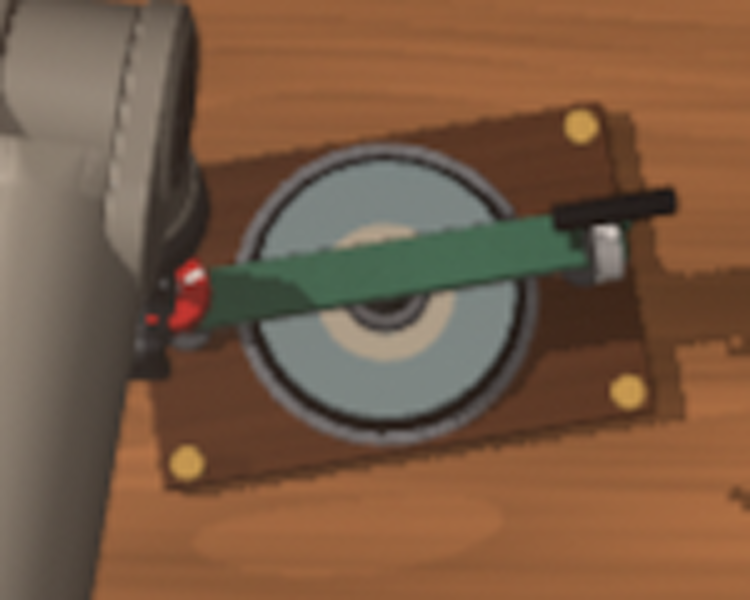

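The marker now points right of the stud, near (195,275), and the lever stands about upright with its bar centre at (615,208). Re-caging and feeling.

Run:
```python
from h import *
N=1.3
p,o=levpose(.58,N,depth=-.03); env.reach(p,o); env.grip(.045)
p,o=levpose(.58,N); env.move_straight(p,feed=.2); env.grip(.0195); st("cage")
seg(.58,.8,N,1); f=feel(.8)
for t in(.9,1.0,1.1,1.2,1.3):
    seg(t-.1,t,N,1)
    if feel(t)>5: break
```

```text
cage t46.72 p [ 0.6132 -0.1696  0.1935] F [-0.4 -0.4  0. ] M [-0.01  0.03  0.03] op0.0198
th0.80 t47.16 Ft-0.95 Fr0.97 F [-1.1 -0.3  0.7]
th0.90 t47.48 Ft-0.34 Fr-0.85 F [-0.1  0.8 -0.9]
th1.00 t47.79 Ft-0.94 Fr-0.50 F [-0.7  0.3 -0.9]
th1.10 t48.13 Ft0.15 Fr0.18 F [ 0.  -0.1  0.2]
th1.20 t48.53 Ft2.48 Fr0.95 F [1.3 0.1 2.3]
th1.30 t48.85 Ft3.88 Fr2.30 F [1.1 0.6 4.4]
```

The bite now starts at about 1.05–1.1 and rises about 2 N per 0.1 rad, which is right. Closing the lever.

Run:
```python
from h import *
N=1.3; th=1.3
for t in(1.45,1.6,1.75,1.9,2.0,2.1,2.17):
    seg(th,t,N,1); th=t; feel(t)
p,o=levpose(th,N); st("x"); print((env.get_obs()["eef_pos"]-p).round(4)); shots("z")
```

```text
th1.45 t49.17 Ft7.81 Fr3.88 F [1.5 0.6 8.6]
th1.60 t49.48 Ft8.66 Fr0.67 F [3.5 0.2 7.9]
th1.75 t49.80 Ft8.45 Fr-5.29 F [ 8.  -0.5  6.2]
th1.90 t50.12 Ft4.74 Fr-12.39 F [13.5 -1.5  2.3]
th2.00 t50.43 Ft5.70 Fr-11.61 F [12.6 -1.8  4.6]
th2.10 t50.75 Ft1.40 Fr-11.40 F [11.9 -1.9  1.5]
th2.17 t51.07 Ft0.09 Fr-11.53 F [12.  -1.8  1. ]
x t51.07 p [ 0.5698 -0.1791  0.1244] F [11.7 -1.4  1.4] M [-0.34 -1.27 -0.56] op0.0195
[ 0.0051 -0.0014  0.0039]
[[284. 576.]] [[303. 391.]]
```

View pics/z_s.png

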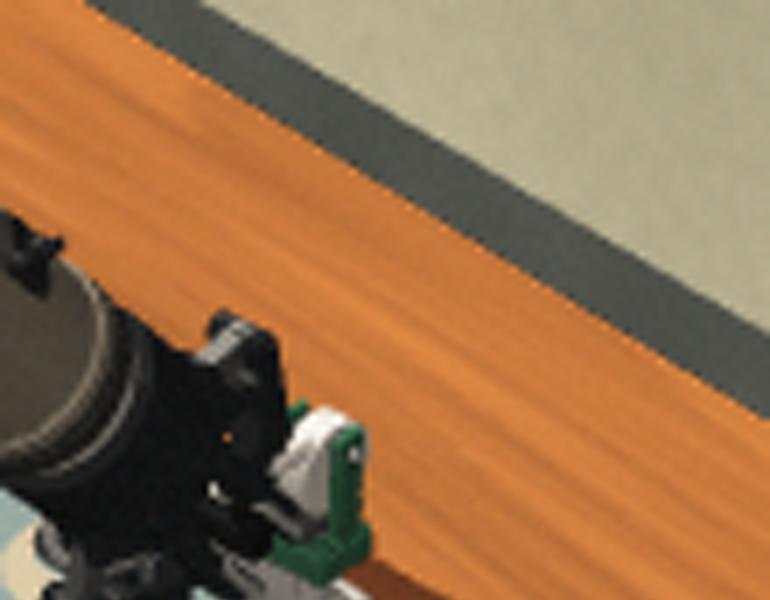

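View pics/z_t.png

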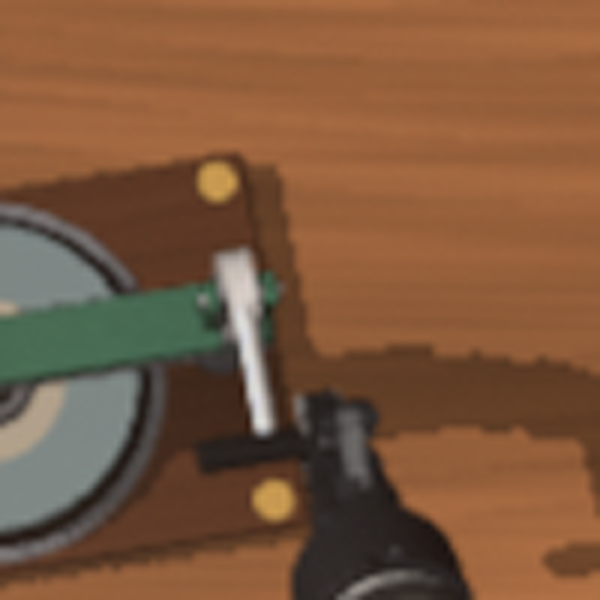

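The lever looks closed or nearly so. I'll release, retract and check from a clear position.

Run:
```python
from h import *
env.grip(.032); st("rel")
o=env.get_obs(); zt=R.from_rotvec(o["orientation"]).as_matrix()[:,2]
env.move_straight(o["eef_pos"]-zt*.09,feed=.2); 
p,o2=levpose(2.1,1.3,b=0,depth=-.10,yo=-.03); env.move_straight(p,feed=.25,rotation=o2); env.grip(0.0); st("up"); shots("y")
a=env.get_image("side"); b=env.get_image("top")
for th in (1.7,1.8,1.9,2.0,2.1):
    X=[W([-.075*np.sin(th-.5236),y,.1545+.075*np.cos(th-.5236)]) for y in(-.091,-.159)]
    print(th,((proj(a,X)-[290,150])*7).round().tolist(),((proj(b,X)-[300,140])*6).round().tolist())
```

```text
rel t51.44 p [ 0.5648 -0.1773  0.1202] F [ 2.4 -0.   0.3] M [-0.1   0.16 -0.09] op0.0322
up t54.22 p [ 0.5421 -0.1887  0.2543] F [-0.3  0.1 -0.1] M [ 0.04  0.04 -0.02] op-0.0000
[[254. 332.]] [[354. 407.]]
1.7 [[136.0, 417.0], [267.0, 488.0]] [[198.0, 439.0], [343.0, 416.0]]
1.8 [[131.0, 435.0], [262.0, 506.0]] [[198.0, 446.0], [342.0, 424.0]]
1.9 [[128.0, 452.0], [258.0, 523.0]] [[198.0, 452.0], [341.0, 430.0]]
2.0 [[126.0, 468.0], [256.0, 540.0]] [[197.0, 457.0], [340.0, 435.0]]
2.1 [[125.0, 484.0], [255.0, 556.0]] [[196.0, 459.0], [338.0, 438.0]]
```

View pics/y_s.png

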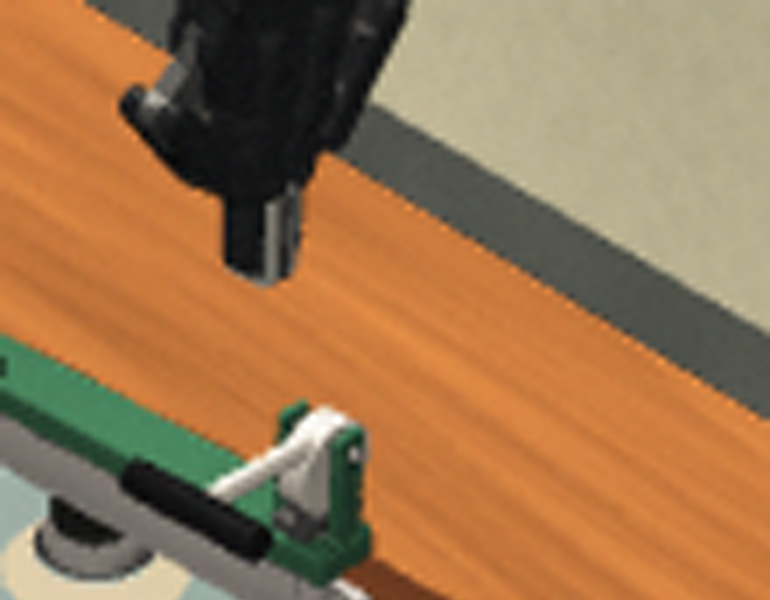

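View pics/y_t.png

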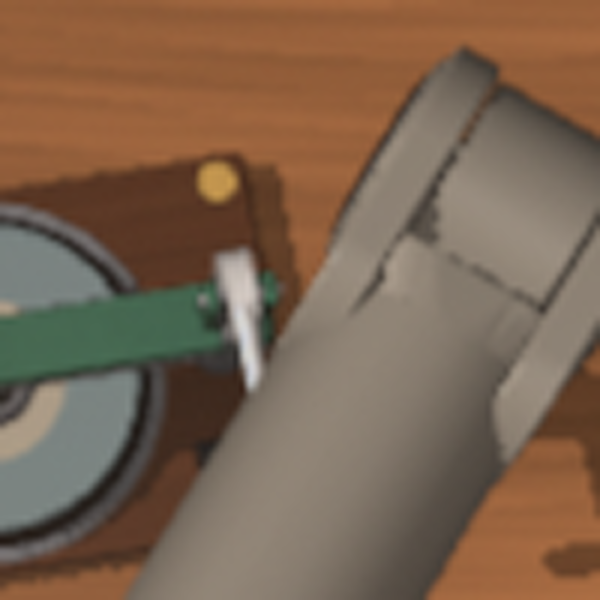

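The lever reads about 2.03–2.05: bar ends at (135,478) and (258,545), between the 2.0 and 2.1 predictions. I'll press it down from above with closed fingertips until it meets the stop.

Run:
```python
from h import *
t=W([-.074,-.149,.175]); env.move_straight(t,feed=.2,rotation=tilt(0)); st("a")
z=.175
while z>.150:
    z-=.003 if z>.166 else .002
    env.move_straight([t[0],t[1],z],feed=.06); o=env.get_obs(); print(round(z,3),o["eef_pos"][2].round(4),o["wrist_force"].round(1))
    if o["wrist_force"][2]>9: break
env.move_straight([t[0],t[1],.30],feed=.25)
env.reach([.42,-.05,.36],tilt(0))
a=env.get_image("side"); b=env.get_image("top"); st("end")
cv2.imwrite("pics/w_s.png",cv2.resize(a["img"][150:240,290:400,::-1],None,fx=7,fy=7,interpolation=cv2.INTER_CUBIC)[:600,:790])
cv2.imwrite("pics/w_t.png",cv2.resize(b["img"][100:300,130:450,::-1],None,fx=2.5,fy=2.5,interpolation=cv2.INTER_CUBIC))
```

```text
a t54.97 p [ 0.5425 -0.183   0.1756] F [-0.7  0.4  1.1] M [-0.02  0.03  0.01] op-0.0001
0.172 0.1732 [ 0.6 -0.8 -0.4]
0.169 0.169 [-0.3  0.8  0.3]
0.166 0.1657 [ 0.1  0.3 -0.5]
0.164 0.1638 [0.4 0.3 0.1]
0.162 0.1618 [ 0.2 -0.  -0.1]
0.16 0.1598 [-0.3  0.5  0.3]
0.158 0.1578 [0.2 0.5 0.3]
0.156 0.1558 [ 0.3  0.5 -0. ]
0.154 0.1538 [-0.3  0.3  1.2]
0.152 0.1518 [1.4 0.4 0.1]
0.15 0.1498 [ 0.3  0.5 -0.3]
end t59.35 p [ 0.4203 -0.051   0.359 ] F [ 0.2 -0.2  0.6] M [ 0.   -0.05  0.02] op0.0003
```

View pics/w_s.png

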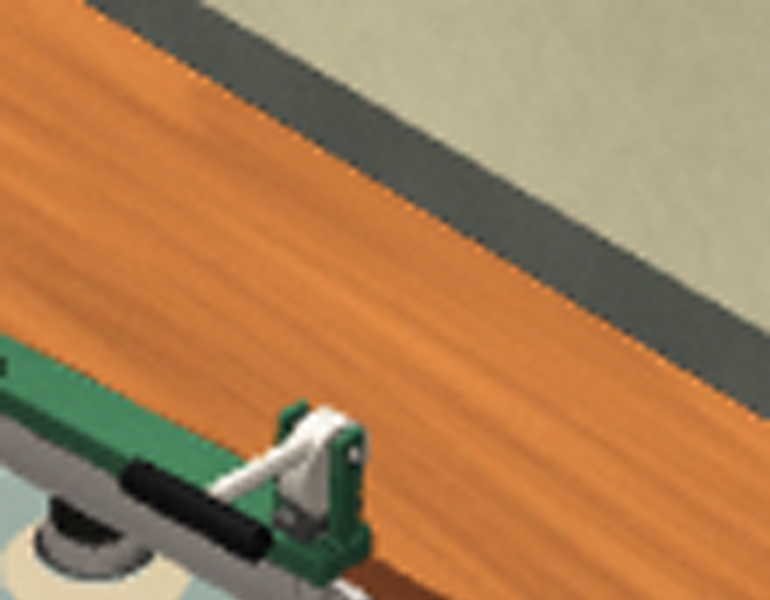

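View pics/w_t.png

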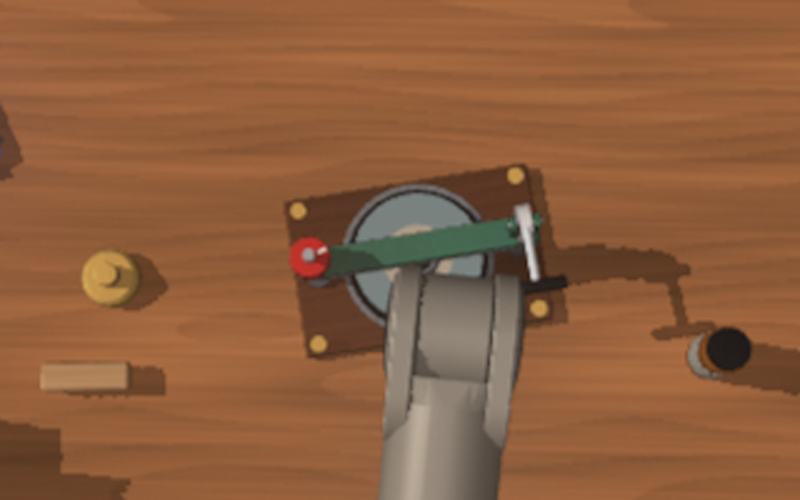

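The downward push met almost no force, and the pictures put the real fingertips about 20 mm above the reported TCP, so it probably never touched the bar. I'll press again, deeper, until firm contact, within the time left.

Run:
```python
from h import *
t=W([-.073,-.149,.175]); env.reach([t[0],t[1],.20],tilt(0)); st("a")
env.move_straight([t[0],t[1],.150],feed=.12)
z=.150
while z>.122 and env.get_obs()["clock"]<65.5:
    z-=.003
    env.move_straight([t[0],t[1],z],feed=.08); o=env.get_obs(); print(round(z,3),o["eef_pos"][2].round(4),o["wrist_force"].round(1),o["clock"])
    if o["wrist_force"][2]>10: break
env.move_straight([t[0],t[1],.26],feed=.25); st("end")
a=env.get_image("side")
cv2.imwrite("pics/v_s.png",cv2.resize(a["img"][150:240,290:400,::-1],None,fx=7,fy=7,interpolation=cv2.INTER_CUBIC)[:600,:790])
```

```text
a t60.31 p [ 0.5436 -0.1821  0.2005] F [-0.6  0.5  0.3] M [ 0.06 -0.02  0.03] op-0.0003
0.147 0.1476 [-0.7  0.6 -0.2] 61.125
0.144 0.1438 [-0.4  0.3 -0.6] 61.375
0.141 0.1411 [ 0.8 -0.4  1.3] 61.625
0.138 0.1378 [-0.2 -0.1 -0.1] 61.875
0.135 0.1367 [-2.8  1.2  9.5] 62.125
0.132 0.1361 [-6.8  4.6 21.6] 62.375
end t63.03 p [ 0.5427 -0.182   0.2587] F [-0.4  0.8 -0.3] M [ 0.04 -0.01  0.01] op0.0001
```

View pics/v_s.png

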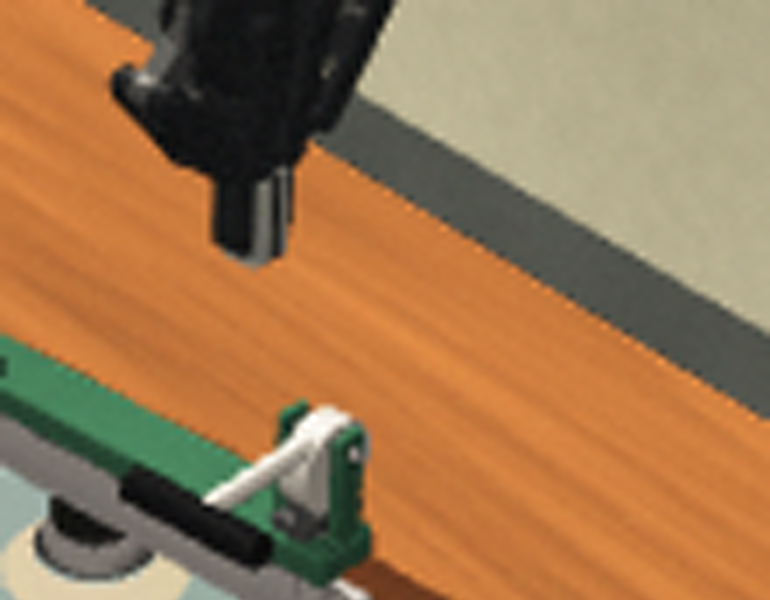

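The bar went down about 1 px further (left end now at (130,485)) and met a hard stop at about 21 N, so the lever is at its stop. The gripper is clear. Handing in.

```bash
python3 -c "
from station import env
print(env.close_job())"
```

```text
the job is handed in; nothing more can be done
None
```

I set the nut, closed the lever fully and let go. I handed the job in at about 63 s with the gripper clear; no verdict was reported.

- **Nut:** I turned it clockwise 0.8 rad, and the lever then bit at about 1.3 rad. I turned it another 0.5 rad, and the bite came at about 1.05–1.1 rad, inside the 0.9–1.2 window. Resistance rose about 2 N per 0.1 rad.
- **Lever:** It closed with a peak of about 8.5 N at the handle, at the top end of the stated 5–8 N. The first release left it at about 2.03–2.05 rad by the picture. I then pressed it down from above until it stopped hard at about 21 N; the last picture shows it level.
- **Things that went wrong on the way:**
  - The first feel test missed the bar, because the pictures put the fingertips about 10–20 mm behind the reported tool point.
  - A second round of readings was spoiled by friction against the pads, so I repeated the feel with the tool tilt following the lever.
  - The first press-down at the end never touched the bar either.
- **Not confirmed:** I could not measure the clamp force on the record. I judged it only from the bite angle and the lever force.
- **Other objects:** A late top view shows the brush, puck and jar apparently where they started. I did not measure their positions.

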